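Reverse the double-ended cam lever and nip the block

TASK

The clamping board is still set up for wide stock: its cam lever sits on the pivot pin by its small end, whose cam cannot reach the narrow block that now lies in front of the fence. Lift the lever off the pin, turn it end for end and fit it back on the pin by its large end, lying flat on the board, with its free end out to the left (as the robot sees it) so that the cam clears the block. Then swing the free end to the right, past the first resistance, until the full-radius part of the large cam bears on the block, so that the block sits flat against the fence and stays nipped when you let go; leave the dark offcut and the roll of black tape beside the board where they are.

Things in the scene. Friction and masses are not known exactly. Their poses are not given: they have to be found in the camera images.
- board: Plywood clamping board fixed to the bench, 172 x 250 x 18 mm, with a fence along its far edge and an upright pivot pin. Origin: on the pin's axis at the board's underside (bench level). x points from the pin square to the fence, y along the fence to the left, z up. The board covers x -55 to +117, y -125 to +125 mm; its top is at z = 18 mm. Its place and yaw vary.
- pin_top (a point): Centre of the top of the bare steel pivot pin: 10 mm diameter, standing 34 mm above the board's top (52 mm above the bench); its uppermost 8 mm narrow to a rounded nose.
- fence_face (a point): Point on the fence's working face, straight across from the pin (90 mm from the pin's axis), 15 mm above the board's top. The wooden fence is 24 mm thick, as long as the board, and rises 30 mm above the board's top.
- cam_lever: Loose wooden lever, 18 mm thick, 0.11 kg, 210 mm long, lying flat on the board: a shank 28 mm wide joins a small and a large cam, each bored through. Origin: underside, centre of the small-end bore, which is on the pin at the start; x points to the large-end bore, z up. At the start x points towards the robot (within 0.4 rad of the board's -x). The centre of mass is near x = 92 mm.
- shank_mid (a point): Middle of the lever's shank at half thickness (9 mm above the underside), 63 mm from the small-end bore, 77 mm from the large-end bore. The straight shank can be grasped across its 28 mm width up to 30 mm either way from this point.
- small_bore (a point): Centre of the small-end bore (12 mm diameter) at the lever's underside, the same point as the lever's origin. The small cam reaches 31 mm at most from this point, too little for the narrow block.
- large_bore (a point): Centre of the large-end bore (12 mm diameter) at the lever's underside, x = 140 mm, y = 0 in the lever's frame. The large cam's edge lies 46 mm from this point (full radius) between the directions -1.25 and -0.45 rad from the lever's x (to its far end, clockwise side) and falls away round to either side, to 18 mm at the least.
- narrow_block: Loose wood block, 45 (x) x 150 (y) x 34 mm high, lying along the fence, 2 to 6 mm short of it. Origin: centre of underside. With the lever on by its large bore and its x at yaw A from the board's x (counter-clockwise +), the cam is well clear at A = -1.15, starts to move the block between -0.6 and -0.2, and holds it nipped, let go, from 0.5 to 1.2 (aim at 0.85; 10 to 20 N of push at the shank).
- wide_block: Bystander: dark wood offcut, 60 x 120 x 20 mm, lying on the bench behind the fence. Origin: centre of its underside. Leave it.
- electrical_tape: Bystander: roll of black tape, 68 mm across, 19 mm high, lying on the bench by the right-hand end of the board. Origin: centre of its underside. Leave it.

How it is judged (in metres and radians):
At the end, for the whole second after the job is handed in: The lever lies flat on the board (within 3 mm of its top and 2 degrees of level) with the pin in its large-end bore; the narrow block lies on the board flat against the fence (gap under 2 mm, parallel within 1.7 degrees); the released lever presses on the block with more than 1 N; both are at rest (horizontal distance between large_bore and pin_top below 0.003 m and z of each of cam_lever, narrow_block in the frame of board below 0.021 m and angle between each of cam_lever, narrow_block's own z axis and vertical below 0.04 rad and x of narrow_block in the frame of board between 0.0655 and 0.0695 m and angle between the y axis of narrow_block and the y axis of board, either way round below 0.03 rad and contact force between cam_lever and narrow_block above 1 N and linear speed of each of cam_lever, narrow_block below 0.01 m/s); the robot touches nothing.
It fails at once if the dark offcut or the black tape roll is moved by more than 25 mm (distance of any of wide_block, electrical_tape from where it was at the start of the episode above 0.025 m).
It also fails if it takes over 58 s, if anything falls off the work surface, if the arm or the gripper's body presses on something with over 40 N, if the wrist force passes 120 N, or if a joint passes its speed limit or range.

ROBOT

A 6-joint arm with a two-finger parallel gripper is mounted at the origin on the work surface; the furniture and walls round the work are solid. World frame = base frame: x ahead of the robot, y to its left, z up, the work surface at z = 0. Lengths are in mm, angles in degrees, forces in N, time in s.
With the tool pointing down it reaches from about 300 to 850 mm from the base axis. Payload 4.2 kg.
Tool frame: the origin (TCP) lies on the centre line of the jaws, within the pads' length; the fingertips stand 14 mm ahead of it and the grasp point (between the pads) lies 5 mm behind it; z points along the fingers, y is the line along which they close (so a half turn about z gives the same grasp; the last joint's range is limited). The gripper opens to 91 mm and grips with 3 to 60 N. Pads are 32 mm wide; open, the fingers measure 118 mm over their backs; the gripper's body (76 mm by 178 mm) begins 60 mm behind the grasp point.
Start: joints at [-68.927, 18.312, 89.639, -0, 72.044, -1.146], TCP at [217.443, -532.319, 198.576] pointing down, gripper open.
Joint ranges: [-177.97, 177.97], [-48.28, 115.42], [12.27, 149.76], [-77.06, 257.06], [2.81, 150.46], [-146.56, 146.56]. Speed limits (degrees/s): [147.25, 147.25, 180, 180, 180, 180].

INTERFACE

Orientations are given as [roll, pitch, yaw] about the fixed x, y, z axes, in that order (R = Rz(yaw) Ry(pitch) Rx(roll)).
In Python, from workcell import env gives the robot as it stands.
- The arm moves only by the tool arm_command, never from a script. Its argument "motion" is a list of rows, each an object with "offset": the shift along the tool's x, y, z in m, a list of three; "spin": the turn about the tool's z in rad. In form: [{"offset": [tx, ty, tz], "spin": spin}, ...]. A call has 1 to 5 rows; each row shifts and turns the commanded pose from where the row before left it, along the tool's axes as they then stand; what a row does not reach is not made up. A row lasts 1/8 s, in which the tool goes at most 62.5 mm and 10.7 degrees, less where a joint would pass 70% of its speed; a pose out of reach is approached as far as the arm can. A call with a gripper value outside its range is refused whole. "jaw" is the finger opening in m, from 0 to 0.0912, set as the call begins (left out, the last holds). The fingers move at their own pace and stop on an object; "newtons" is the grip in N (left out, the last holds). Time passes only in rows, so rows that do not move let the fingers close. It gives the time, the measured TCP pose, the force, the opening and the grip force at its end, in the units of the state.
- env.state(): the state, without advancing time (a new reading comes with each control period).
- env.grab_frame(name): name is "scene" or "top"; returns (picture, depth): 384x512x3 uint8, blue, green, red; 384x512 float32, mm along the optical axis (not along the pixel's ray), 0 where there is no reading.
- env.camera_model(name): a dict with "fx", "fy", "cx", "cy" (pixels), "k1" (the pictures are not rectified: a ray, as slopes to the right and down, at radius r is drawn at 1 + k1 r^2 times it, then the intrinsics apply), "eye" and "rotation" of the camera in the world. Camera axes: x right, y down, z forward; pixel columns grow to the right and rows downward; lengths in mm; the calibration is good to about 2 mm. A picture is of the moment at which its call begins. camera_model takes no time and is no camera call.
- env.job_done(): hands the job in; it is judged then, once.
Trained networks look in the newest picture that a camera, given by its name, has taken for a name from the list of things; names that differ only in an ending like _2 or _b are one class to them, and where a whole thing is asked for, a point or a joint stands for the part that bears it (a point fixed in the world has none). Each returns a list of dicts, best first, with "score" (0 to 1); they miss things now and then, are a little off and sometimes report something else, mostly with a low value. They report only what shows in the picture. A call takes as long as a camera call.
- env.boxes_of(camera, target): "bbox" ([left, top, right, bottom] in pixels, round what is visible of it).
- env.pinpoint(camera, target): "location" ([column, row] in pixels: a listed point, or the origin of a listed thing).
The state is a dict: "time_s": time; "qpos": joint angles; "qvel": joint speeds; "effort": joint torques, N m; "ee_pos": TCP position; "ee_rot": TCP orientation; "force": force on the tool from outside, world axes, zero at the start; "torque": the same for the moment, N m; "gripper_width": finger opening in mm; "gripper_force": force on a finger pad.
Only numpy, scipy, OpenCV 4.12 (cv2) and the standard library are available. Lean on these libraries where they do the work, as an engineer would, in place of code of your own. Each camera call takes 0.05 s, during which the arm holds its last target. There are 200 camera calls.

## Working session

There is one attempt and no reset: what is moved stays moved. The work goes in short steps, Python scripts to look and compute and a tool call to move; the robot and the scene stay as the last step left them, time stands still between calls to the robot, and variables do not carry over. Pictures are saved under pics/ and viewed, at most 10 in all, crops included, and the job is handed in when it is done.

Besides the shell and the picture viewer there is one more tool, called after ">>>" as name(argument=value, ...) on one line, values as JSON. arm_command: Moves the arm, as the interface text tells. Its arguments: {"type":"object","properties":{"motion":{"type":"array"},"jaw":{"type":"number"},"newtons":{"type":"number"}},"required":["motion"]}

```bash
ls; mkdir -p pics
cat > h.py <<'E'
import numpy as np, cv2
from workcell import env
def ray(cam,uv):
    m=env.camera_model(cam); x=(uv[0]-m["cx"])/m["fx"]; y=(uv[1]-m["cy"])/m["fy"]
    a,b=x,y
    for _ in range(30):
        s=1+m["k1"]*(a*a+b*b); a,b=x/s,y/s
    return np.array(m["eye"],float), np.array(m["rotation"],float).reshape(3,3)@np.array([a,b,1.])
def at_z(cam,uv,z):
    e,d=ray(cam,uv); return e+d*(z-e[2])/d[2]
def proj(cam,p):
    m=env.camera_model(cam); q=np.array(m["rotation"],float).reshape(3,3).T@(np.array(p,float)-np.array(m["eye"],float))
    a,b=q[0]/q[2],q[1]/q[2]; s=1+m["k1"]*(a*a+b*b)
    return np.array([m["fx"]*a*s+m["cx"],m["fy"]*b*s+m["cy"]])
E
python3 - <<'E'
from h import *
Z=dict(pin_top=52,fence_face=33,shank_mid=27,small_bore=18,large_bore=18,cam_lever=18,narrow_block=18,wide_block=0,electrical_tape=0,board=0)
for c in("top","scene"):
    p,d=env.grab_frame(c); cv2.imwrite(f"pics/{c}0.png",p)
    m=env.camera_model(c); print(c,np.round(m["eye"]),np.round(m["rotation"],2).tolist(),m["fx"])
    for t,z in Z.items():
        for r in env.pinpoint(c,t)[:2]: print(t,round(r["score"],2),np.round(r["location"],1),np.round(at_z(c,r["location"],z),1))
print(env.state())
E
```

```text
pics
top [467.  -7. 911.] [-167.9, 0.03, -94.15] 498.56996646987466Traceback (most recent call last):
  File "<stdin>", line 7, in <module>
  File "h.py", line 10, in at_z
    e,d=ray(cam,uv); return e+d*(z-e[2])/d[2]
        ~~~^^^^^^^^
  File "h.py", line 8, in ray
    return np.array(m["eye"],float), np.array(m["rotation"],float).reshape(3,3)@np.array([a,b,1.])
                                     ~~~~~~~~~~~~~~~~~~~~~~~~~~~~~~~~~~~~~^^^^^
ValueError: cannot reshape array of size 3 into shape (3,3)
```

Rotation is given as roll/pitch/yaw in degrees.

```bash
sed -i 's/np.array(m\["rotation"\],float).reshape(3,3)/Rm(m)/; s/^from workcell/from scipy.spatial.transform import Rotation as R\nfrom workcell/' h.py
cat >> h.py <<'E'
def Rm(m): return R.from_euler("xyz",m["rotation"],degrees=True).as_matrix()
Z=dict(pin_top=52,fence_face=33,shank_mid=27,small_bore=18,large_bore=18,cam_lever=18,narrow_block=18,wide_block=0,electrical_tape=0,board=0)
def look(c,names,png=None,dz=0,n=2):
    p,d=env.grab_frame(c)
    if png: cv2.imwrite(f"pics/{png}.png",p)
    for t in names:
        for r in env.pinpoint(c,t)[:n]: print(c,t,round(r["score"],2),np.round(r["location"],1),np.round(at_z(c,r["location"],Z[t]+dz),1))
    return p,d
E
python3 - <<'E'
from h import *
for c in("top","scene"):
    m=env.camera_model(c); print(c,np.round(m["eye"]),m["rotation"],m["fx"])
    look(c,Z,c+"0")
print(env.state())
E
```

```text
top [467.  -7. 911.] [-1.67904293e+02  2.66341616e-02 -9.41454382e+01] 498.56996646987466
top pin_top 0.86 [225. 211.] [627.5  21.9  52. ]
top fence_face 0.75 [227.4 164.5] [716.9  12.7  33. ]
top shank_mid 0.64 [234.1 246.2] [567.5  10.6  27. ]
top small_bore 0.84 [226.9 217.5] [621.6  20.3  18. ]
top large_bore 0.95 [247.2 290.4] [488.6  -7.   18. ]
top cam_lever 0.79 [224.4 210.3] [635.2  24.   18. ]
top narrow_block 0.96 [219.1 180.7] [691.3  30.3  18. ]
top wide_block 0.85 [225.4 132.5] [790.4  13.3   0. ]
top electrical_tape 0.67 [315.3 186.3] [ 672.  -148.6    0. ]
top electrical_tape 0.61 [225.1 214.9] [629.9  23.9   0. ]
top board 0.6 [229.3 217.6] [624.2  16.4   0. ]
scene [ 306. -635.  534.] [-125.03594721   -0.80618762  -26.00390784] 407.9653384415408
scene pin_top 0.85 [252.2 185.1] [620.7  21.7  52. ]
scene fence_face 0.86 [292.  183.4] [717.2  16.3  33. ]
scene shank_mid 0.62 [231.6 202.5] [568.9  13.8  27. ]
scene small_bore 0.86 [252.4 197.2] [622.7  24.3  18. ]
scene large_bore 0.65 [195.9 219.5] [484.6   1.6  18. ]
scene cam_lever 0.82 [255.6 195.4] [632.   27.6  1
[... 312 characters left out ...]
 221.3] [490.6  17.2   0. ]
{'time_s': 1.2, 'qpos': array([-6.89270523e+01,  1.83124922e+01,  8.96404328e+01, -1.15084733e-03,
        7.20453440e+01, -1.14580842e+00]), 'qvel': array([-0.04568392,  0.01391603,  0.01378199, -0.01639781,  0.00959366,
       -0.05378309]), 'effort': array([ 4.82818414e-04, -4.12359488e+01, -2.32230145e+01,  7.28570740e-02,
        3.77984892e-02,  3.94185736e-05]), 'ee_pos': array([ 217.42730947, -532.30393594,  198.560257  ]), 'ee_rot': array([1.79998291e+02, 1.12920743e-03, 2.22191109e+01]), 'force': array([-0.33606216,  0.70743519, -0.02947406]), 'torque': array([0.02619436, 0.05332438, 0.08983043]), 'gripper_force': 0.0, 'gripper_width': 91.43729221159813}
```

View pics/top0.png

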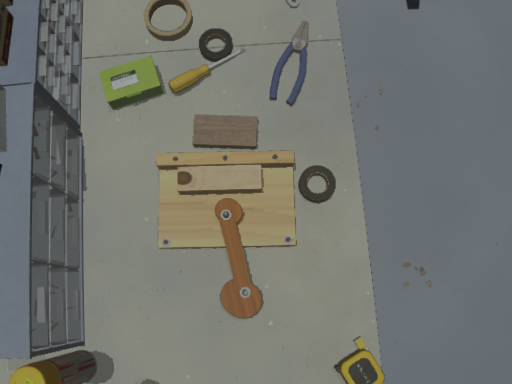

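View pics/scene0.png

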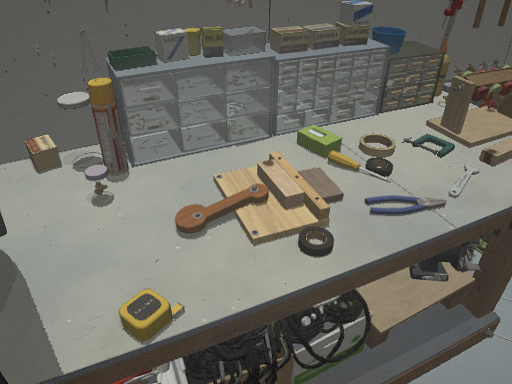

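Top view: the board spans about (157–295, 152–248). The lever's pinned small end is near (226,214) and its large bore near (246,292). The block is at (219,180), the tape at (317,184) and the offcut at (225,131). Next I'll refine the lever axis, board yaw and pin.

Run:
```python
from h import *
p=cv2.imread("pics/top0.png")
hsv=cv2.cvtColor(p,cv2.COLOR_BGR2HSV)
print(hsv[255,235],hsv[230,190],hsv[300,240],hsv[180,240])
# board yaw from rough screws (fence top z=48, board z=18)
for a,b,z in(((175,158),(275,156),48),((166,241.5),(288,239),18)):
    q=[at_z("top",u,z) for u in(a,b)]; v=q[0]-q[1]; print("yaw",np.degrees(np.arctan2(-v[0],v[1])),q)
m=((hsv[...,0]<14)&(hsv[...,1]>110)).astype(np.uint8); m[:190]=0;m[330:]=0;m[:,:200]=0;m[:,280:]=0
m=cv2.morphologyEx(m,cv2.MORPH_OPEN,np.ones((3,3)))
ys,xs=np.nonzero(m); P=np.array([at_z("top",(x,y),36)[:2] for x,y in zip(xs,ys)])
print(len(P),P.min(0),P.max(0))
sh=P[(P[:,0]>535)&(P[:,0]<590)]
bins=[(x,sh[abs(sh[:,0]-x)<3][:,1]) for x in range(540,590,6)]
c=np.array([(x,(b.min()+b.max())/2,np.ptp(b)) for x,b in bins]); print(c.round(1)); k=np.polyfit(c[:,0],c[:,1],1); print("slope",np.degrees(np.arctan(k[0])),"y at 620,490",np.polyval(k,[624,488]))
a=cv2.resize(p[190:325,195:295],None,fx=4,fy=4,interpolation=cv2.INTER_CUBIC)
s=cv2.resize(cv2.imread("pics/scene0.png")[160:235,170:320],None,fx=4,fy=4,interpolation=cv2.INTER_CUBIC)
o=np.zeros((540,800,3),np.uint8);o[:540,:400]=a;o[:300,400:]=s[:,:400];cv2.imwrite("pics/crop0.png",o)
```

```text
[ 14 140 124] [ 19  87 150] [ 14 131 121] [ 22  58 154]
yaw -3.0078924600785015 [array([731.78053738, 106.06694187,  48.        ]), array([722.30758888, -74.21252908,  48.        ])]
yaw -2.9218334632529497 [array([585.65494935, 132.82890751,  18.        ]), array([574.43963873, -86.90738003,  18.        ])]Traceback (most recent call last):
  File "<stdin>", line 11, in <module>
    return umr_minimum(a, axis, None, out, keepdims, initial, where)
ValueError: zero-size array to reduction operation minimum which has no identity
```

```bash
cat > seg.py <<'E'
from h import *
def lever(p,z=36):
    hsv=cv2.cvtColor(p,cv2.COLOR_BGR2HSV)
    m=((hsv[...,0]<17)&(hsv[...,1]>112)).astype(np.uint8); m[:150]=0;m[345:]=0;m[:,:140]=0;m[:,300:]=0
    m=cv2.morphologyEx(m,cv2.MORPH_OPEN,np.ones((3,3)))
    n,l,s,_=cv2.connectedComponentsWithStats(m); i=1+np.argmax(s[1:,4]); m=l==i
    ys,xs=np.nonzero(m); return m,np.array([at_z("top",(x,y),z)[:2] for x,y in zip(xs,ys)])
E
python3 - <<'E'
from seg import *
p=cv2.imread("pics/top0.png")
m,P=lever(p)
print(len(P),P.min(0),P.max(0))
sh=P[(P[:,0]>535)&(P[:,0]<590)]
bins=[(x,sh[abs(sh[:,0]-x)<3][:,1]) for x in range(540,590,6)]
c=np.array([(x,(b.min()+b.max())/2,np.ptp(b)) for x,b in bins]); print(c.round(1)); k=np.polyfit(c[:,0],c[:,1],1); print("slope",np.degrees(np.arctan(k[0])),"y at 620,490",np.polyval(k,[624,488]))
a=cv2.resize(p[190:325,195:295],None,fx=4,fy=4,interpolation=cv2.INTER_CUBIC)
b=p.copy(); b[m]=(0,0,255); b=cv2.resize(b[190:325,195:295],None,fx=4,fy=4)
cv2.imwrite("pics/crop0.png",np.hstack([a,b]))
E
```

```text
2428 [442.86060392 -29.70776299] [654.1418292   40.33373588]
[[540.    6.4  26.2]
 [546.    7.6  26.2]
 [552.    9.   26.4]
 [558.   10.2  26.3]
 [564.   11.5  26.4]
 [570.   11.3  26.6]
 [576.   12.7  26.6]
 [582.   14.   26.6]
 [588.   15.4  26.8]]
slope 10.072572844946636 y at 620,490 [21.5710137  -2.58711367]
```

View pics/crop0.png

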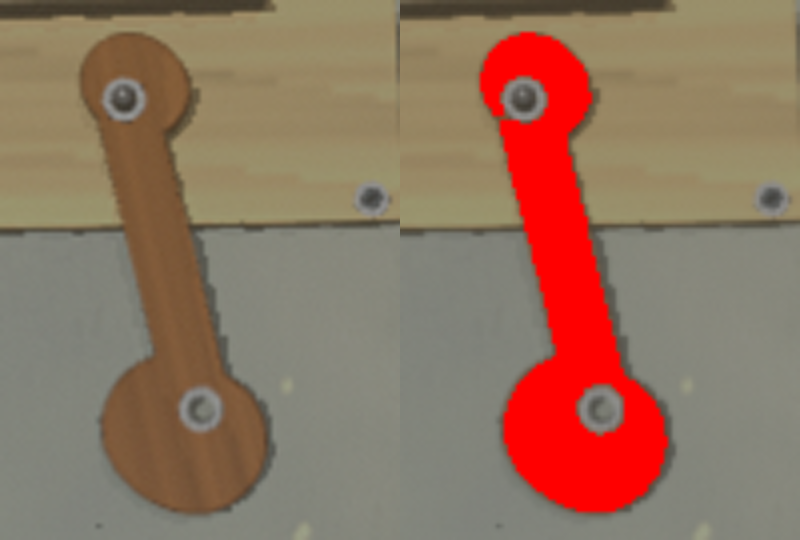

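The crop shows the rings round the bores at pixel (225.6,214.3) for the small one, with the pin showing in it, and (244.9,291.9) for the large one. The segmentation matches the lever.

Run:
```python
from h import *
s=at_z("top",(225.6,214.3),36);l=at_z("top",(244.9,291.9),36);v=s-l
print(s,l,np.linalg.norm(v),np.degrees(np.arctan2(v[1],v[0])), at_z("top",(225.6,214.3),52))
for d in(80,85): 
  T=s-v/np.linalg.norm(v)*d; print(d,T)
T=s-v/np.linalg.norm(v)*85
st=env.state();y=np.radians(st["ee_rot"][2]);w=T-st["ee_pos"]
print(w,"tool",np.cos(y)*w[0]+np.sin(y)*w[1],np.sin(y)*w[0]-np.cos(y)*w[1])
```

```text
[624.43920637  21.72706198  36.        ] [485.86557342  -2.84640609  36.        ] 140.73559280063316 10.055808775758488 [621.55784665  21.20859221  52.        ]
80 [545.66815482   7.75847446  36.        ]
85 [540.74496409   6.88543774  36.        ]
[ 323.31765462  539.18937367 -162.560257  ] tool 503.2037816492832 -376.8891622295644
```

>>> arm_command(motion=[{"offset": [0.0422,-0.03135,0],"spin": 0},{"offset": [0.0422,-0.03135,0],"spin": 0},{"offset": [0.0422,-0.03135,0],"spin": 0},{"offset": [0.0422,-0.03135,0],"spin": 0},{"offset": [0.0422,-0.03135,0],"spin": 0}], jaw=0.07)

```text
time_s: 1.82
ee_pos: [354.3, -306.0, 198.8]
ee_rot: [180.0, -0.0, 22.2]
force: [0.8, -0.9, 1.0]
gripper_width: 69.4
gripper_force: 0.0
```

>>> arm_command(motion=[{"offset": [0.0422,-0.03135,0],"spin": 0},{"offset": [0.0422,-0.03135,0],"spin": 0},{"offset": [0.0422,-0.03135,0],"spin": 0},{"offset": [0.0422,-0.03135,0],"spin": 0},{"offset": [0.0422,-0.03135,0],"spin": 0}])

```text
time_s: 2.45
ee_pos: [490.4, -81.0, 198.8]
ee_rot: [180.0, -0.0, 22.2]
force: [0.9, -1.0, -0.0]
gripper_width: 69.8
gripper_force: 0.0
```

>>> arm_command(motion=[{"offset": [0.0422,-0.03135,0],"spin": 0},{"offset": [0.0422,-0.03135,0],"spin": 0},{"offset": [0,0,0.04],"spin": 0.106},{"offset": [0,0,0.04],"spin": 0.106},{"offset": [0,0,0],"spin": 0}])

```text
time_s: 3.08
ee_pos: [541.6, 7.6, 115.9]
ee_rot: [-179.9, 0.4, 10.2]
force: [0.3, 0.4, 0.5]
gripper_width: 70.3
gripper_force: 0.0
```

>>> arm_command(motion=[{"offset": [0,0,0.035],"spin": 0},{"offset": [0,0,0.03],"spin": 0},{"offset": [0,0,0.0185],"spin": 0},{"offset": [0,0,0],"spin": 0},{"offset": [0,0,0],"spin": 0}])

```text
time_s: 3.7
ee_pos: [545.5, 7.3, 36.9]
ee_rot: [180.0, -0.2, 10.1]
force: [0.1, -0.1, 0.5]
gripper_width: 70.1
gripper_force: 0.0
```

>>> arm_command(motion=[{"offset": [0,0,0],"spin": 0},{"offset": [0,0,0],"spin": 0},{"offset": [0,0,0],"spin": 0},{"offset": [0,0,0],"spin": 0},{"offset": [0,0,0],"spin": 0}], jaw=0.02, newtons=25)

```text
time_s: 4.32
ee_pos: [544.0, 7.4, 35.0]
ee_rot: [180.0, 0.0, 10.1]
force: [-1.3, 0.4, -0.1]
gripper_width: 23.0
gripper_force: 0.0
```

Run:
```python
from h import *
print({k:v for k,v in env.state().items() if k in("gripper_width","gripper_force","ee_pos","force")})
p,d=env.grab_frame("top"); s,_=env.grab_frame("scene")
a=cv2.resize(p[190:325,195:295],None,fx=4,fy=4,interpolation=cv2.INTER_CUBIC)
b=cv2.resize(s[130:265,160:260],None,fx=4,fy=4,interpolation=cv2.INTER_CUBIC)
cv2.imwrite("pics/c1.png",np.hstack([a,b]))
```

```text
{'ee_pos': array([543.95030984,   7.4479643 ,  35.01141616]), 'force': array([-1.25010286,  0.35794494, -0.07482018]), 'gripper_force': 0.0, 'gripper_width': 22.999470753658}
```

View pics/c1.png

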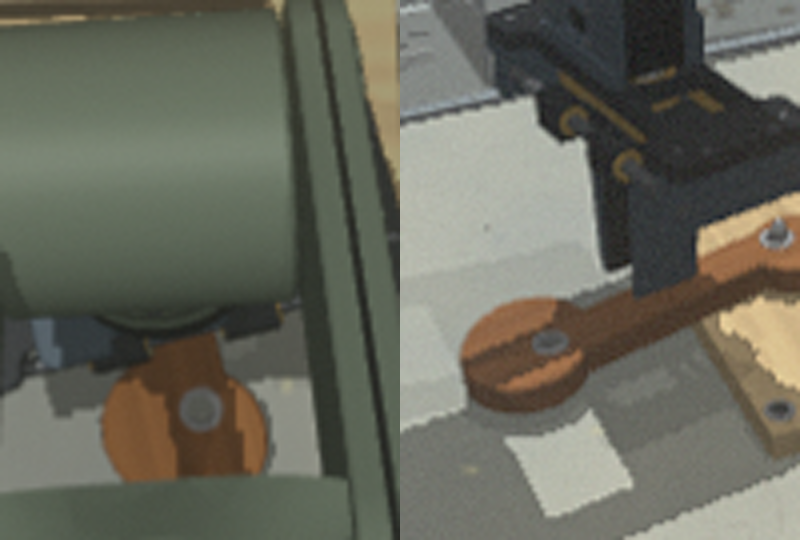

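>>> arm_command(motion=[{"offset": [0,0,0],"spin": 0},{"offset": [0,0,0],"spin": 0}], jaw=0.0, newtons=30)

```text
time_s: 4.68
ee_pos: [544.0, 7.4, 35.0]
ee_rot: [180.0, 0.0, 10.1]
force: [0.3, -0.8, -0.2]
gripper_width: 2.6
gripper_force: 0.0
```

Run:
```python
from h import *
p,d=env.grab_frame("scene")
cv2.imwrite("pics/c2.png",cv2.resize(p[120:245,150:300],None,fx=5,fy=4.8,interpolation=cv2.INTER_CUBIC))
# points from depth along tips
m=env.camera_model("scene");Rr=Rm(m);e=np.array(m["eye"])
def pt(u,v):
    _,r=ray("scene",(u,v)); return (e+r*d[v,u]).round(0)
for u in range(200,245,6): print(u,[ (v,*pt(u,v)) for v in range(190,216,6)])
print(proj("scene",(544,7.4,35)),proj("scene",(544,7.4,21)))
```

```text
200 [(190, np.float64(535.0), np.float64(124.0), np.float64(0.0)), (196, np.float64(526.0), np.float64(98.0), np.float64(3.0)), (202, np.float64(519.0), np.float64(77.0), np.float64(2.0)), (208, np.float64(499.0), np.float64(15.0), np.float64(33.0)), (214, np.float64(492.0), np.float64(-5.0), np.float64(34.0))]
206 [(190, np.float64(548.0), np.float64(117.0), np.float64(1.0)), (196, np.float64(539.0), np.float64(92.0), np.float64(3.0)), (202, np.float64(531.0), np.float64(72.0), np.float64(2.0)), (208, np.float64(510.0), np.float64(9.0), np.float64(34.0)), (214, np.float64(504.0), np.float64(-8.0), np.float64(33.0))]
212 [(190, np.float64(525.0), np.float64(9.0), np.float64(75.0)), (196, np.float64(527.0), np.float64(15.0), np.float64(56.0)), (202, np.float64(544.0), np.float64(69.0), np.float64(-1.0)), (208, np.float64(521.0), np.float64(4.0), np.float64(34.0)), (214, np.float64(515.0), np.float64(-12.0), np.float64(31.0))]
218 [(190, np.float64(532.0), np.float64(-8.0), np.float64(83.0)), (196, np.float64(532.0), np.float64(-6.0), np.float64(67.0)), (202, np.float64(539.0), np.floa
[... 765 characters left out ...]
float64(4.0))]
236 [(190, np.float64(600.0), np.float64(63.0), np.float64(19.0)), (196, np.float64(581.0), np.float64(17.0), np.float64(38.0)), (202, np.float64(572.0), np.float64(-2.0), np.float64(38.0)), (208, np.float64(572.0), np.float64(-3.0), np.float64(23.0)), (214, np.float64(569.0), np.float64(-8.0), np.float64(11.0))]
242 [(190, np.float64(601.0), np.float64(31.0), np.float64(39.0)), (196, np.float64(592.0), np.float64(11.0), np.float64(38.0)), (202, np.float64(588.0), np.float64(2.0), np.float64(30.0)), (208, np.float64(584.0), np.float64(-6.0), np.float64(21.0)), (214, np.float64(576.0), np.float64(-24.0), np.float64(21.0))]
[221.65207646 203.98344509] [221.8988829  209.39021268]
```

View pics/c2.png

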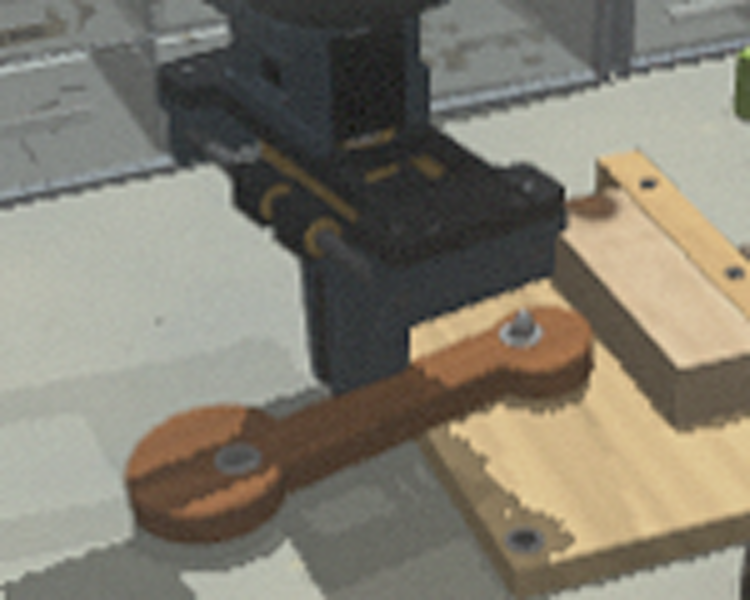

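The fingers closed above the lever: their tips show at rows 199–201, just above its top face, though the state would put them at z=21. I'll measure the true tip height from depth.

Run:
```python
from h import *
p,d=env.grab_frame("scene")
m=env.camera_model("scene");e=np.array(m["eye"])
def pt(u,v):
    _,r=ray("scene",(u,v)); return (e+r*d[v,u]).round(0).astype(int).tolist()
for u in (216,219,222,225,228): print(u,[ (v,pt(u,v)) for v in range(194,205)])
s=env.state(); print(s["ee_pos"],s["ee_rot"],s["force"],s["torque"],s["qpos"],s["effort"])
```

```text
216 [(194, [528, -6, 73]), (195, [529, -4, 70]), (196, [528, -4, 67]), (197, [529, -3, 64]), (198, [529, -2, 61]), (199, [529, -3, 59]), (200, [529, -2, 56]), (201, [529, -2, 54]), (202, [536, 20, 34]), (203, [535, 15, 35]), (204, [533, 13, 35])]
219 [(194, [535, -5, 71]), (195, [534, -6, 69]), (196, [535, -5, 66]), (197, [535, -4, 63]), (198, [534, -6, 61]), (199, [534, -5, 59]), (200, [535, -2, 54]), (201, [543, 21, 34]), (202, [542, 17, 35]), (203, [540, 12, 36]), (204, [538, 8, 37])]
222 [(194, [542, -3, 67]), (195, [541, -4, 66]), (196, [542, -3, 63]), (197, [541, -3, 60]), (198, [542, -2, 57]), (199, [542, -1, 54]), (200, [549, 19, 36]), (201, [548, 17, 35]), (202, [547, 13, 35]), (203, [545, 8, 37]), (204, [543, 4, 38])]
225 [(194, [549, -1, 64]), (195, [549, -2, 62]), (196, [549, 0, 58]), (197, [550, 1, 55]), (198, [549, 0, 54]), (199, [556, 18, 37]), (200, [555, 16, 36]), (201, [553, 12, 37]), (202, [552, 8, 37]), (203, [551, 6, 36]), (204, [550, 4, 36])]
228 [(194, [556, 0, 61]), (195, [555, -2, 60]), (196, [556, 1, 56]), (197, [565, 24, 36]), (198, [563, 19, 37]), (199, [561, 15, 38]), (200, [561, 13, 37]), (201, [560, 12, 35]), (202, [558, 6, 36]), (203, [556, 2, 38]), (204, [555, 1, 36])]
[543.98782615   7.39820721  35.02388983] [1.79991883e+02 2.34824146e-03 1.00755262e+01] [-0.56726765  0.44091244 -0.24829008] [0.0092832  0.03127639 0.0042758 ] [-4.26622192e-01  2.45336287e+01  1.06464404e+02 -1.11413774e-02
  4.90027970e+01  7.95051605e+01] [-2.91254459e-03 -4.16979325e+01 -1.79006392e+01  3.65437532e-02
 -6.92160032e-02  4.55551390e-05]
```

Camera depth puts the tips at z≈53, about 32 mm higher than the reported pose implies. Horizontally they agree. So I'll open the jaw, go down about 31 mm more and check again.

>>> arm_command(motion=[{"offset": [0,0,0],"spin": 0},{"offset": [0,0,0],"spin": 0},{"offset": [0,0,0],"spin": 0},{"offset": [0,0,0],"spin": 0},{"offset": [0,0,0],"spin": 0}], jaw=0.065)

```text
time_s: 5.4
ee_pos: [544.0, 7.4, 35.0]
ee_rot: [180.0, 0.0, 10.1]
force: [-0.3, -0.2, -0.4]
gripper_width: 47.4
gripper_force: 0.0
```

>>> arm_command(motion=[{"offset": [0,0,0.01],"spin": 0},{"offset": [0,0,0.01],"spin": 0},{"offset": [0,0,0.01],"spin": 0},{"offset": [0,0,0],"spin": 0},{"offset": [0,0,0],"spin": 0}])

```text
time_s: 6.02
ee_pos: [544.1, 7.4, 5.0]
ee_rot: [180.0, -0.0, 10.1]
force: [0.9, 0.7, 0.4]
gripper_width: 65.4
gripper_force: 0.0
```

```bash
cat > tip.py <<'E'
from h import *
p,d=env.grab_frame("scene")
m=env.camera_model("scene");e=np.array(m["eye"]);s=env.state();c=s["ee_pos"]
vv,uu=np.mgrid[150:240,190:290]
Q=np.array([e+ray("scene",(u,v))[1]*d[v,u] for u,v in zip(uu.ravel(),vv.ravel())]).reshape(90,100,3)
dark=cv2.cvtColor(p,cv2.COLOR_BGR2HSV)[150:240,190:290]
near=(abs(Q[...,0]-c[0])<12)&(Q[...,1]<c[1]-5)&(Q[...,1]>c[1]-70)&(Q[...,2]>3)
for u in range(0,100):
    k=np.nonzero(near[:,u])[0]
    if len(k)>5: print(u+190,[(int(150+v),*Q[v,u].round().astype(int).tolist(),*dark[v,u].tolist()) for v in k[-6:]])
print(s["ee_pos"],s["ee_rot"],s["force"],s["gripper_width"])
E
python3 tip.py | tail -12
```

```text
Traceback (most recent call last):
  File "tip.py", line 5, in <module>
    Q=np.array([e+ray("scene",(u,v))[1]*d[v,u] for u,v in zip(uu.ravel(),vv.ravel())]).reshape(90,100,3)
                  ~~~^^^^^^^^^^^^^^^
  File "h.py", line 5, in ray
    m=env.camera_model(cam); x=(uv[0]-m["cx"])/m["fx"]; y=(uv[1]-m["cy"])/m["fy"]
ValueError: time passes only in moves, steps and waits
```

The reported z of 5 mm would put the tips below the bench, yet there is no contact, which confirms the offset. Closing the jaw.

>>> arm_command(motion=[{"offset": [0,0,0.001],"spin": 0},{"offset": [0,0,0],"spin": 0},{"offset": [0,0,0],"spin": 0},{"offset": [0,0,0],"spin": 0},{"offset": [0,0,0],"spin": 0}], jaw=0.01, newtons=30)

```text
time_s: 6.7
ee_pos: [544.0, 7.5, 4.2]
ee_rot: [180.0, -0.0, 10.1]
force: [-0.5, 0.5, 1.8]
gripper_width: 27.7
gripper_force: 30.0
```

>>> arm_command(motion=[{"offset": [0,0,0],"spin": 0},{"offset": [0,0,0],"spin": 0}])

```text
time_s: 6.95
ee_pos: [544.0, 7.5, 4.1]
ee_rot: [180.0, -0.0, 10.1]
force: [-0.1, 1.0, 1.2]
gripper_width: 27.6
gripper_force: 30.0
```

>>> arm_command(motion=[{"offset": [0,0,-0.008],"spin": 0},{"offset": [0,0,-0.012],"spin": 0},{"offset": [0,0,-0.016],"spin": 0},{"offset": [0,0,-0.017],"spin": 0},{"offset": [0,0,-0.017],"spin": 0}])

```text
time_s: 7.58
ee_pos: [544.1, 7.4, 75.7]
ee_rot: [180.0, -0.1, 10.1]
force: [0.2, -0.2, -1.4]
gripper_width: 27.8
gripper_force: 30.0
```

>>> arm_command(motion=[{"offset": [0,0,-0.01],"spin": 0},{"offset": [0,0,0],"spin": 0},{"offset": [0,0,0],"spin": 0}])

```text
time_s: 7.95
ee_pos: [543.5, 7.4, 83.6]
ee_rot: [-180.0, 0.1, 10.1]
force: [0.1, 0.1, -1.1]
gripper_width: 28.0
gripper_force: 30.0
```

Run:
```python
from h import *
print(env.state()["ee_pos"],env.state()["force"])
look("scene",["pin_top","small_bore","large_bore"],"s2"); 
p,_=look("top",["pin_top","small_bore","large_bore"],"t2")
cv2.imwrite("pics/c3.png",cv2.resize(np.hstack([cv2.imread("pics/s2.png")[110:260,150:300],p[170:320,180:330]]),None,fx=2.6,fy=2.6,interpolation=cv2.INTER_CUBIC))
```

```text
[543.48844956   7.4416742   83.64605673] [ 0.13439743  0.14115198 -1.09204224]
scene pin_top 0.73 [254.1 181.3] [630.8  33.4  52. ]
scene small_bore 0.7 [251.9 165.9] [678.9 145.7  18. ]
scene small_bore 0.55 [255.1 181.1] [656.2  80.3  18. ]
scene large_bore 0.59 [195.3 186.5] [522.9 117.1  18. ]
scene large_bore 0.31 [250.  205.8] [604.4  -2.2  18. ]
top pin_top 0.59 [315.9 186.1] [ 660.6 -141.6   52. ]
top large_bore 0.77 [246.4 293.7] [482.9  -5.2  18. ]
```

View pics/c3.png

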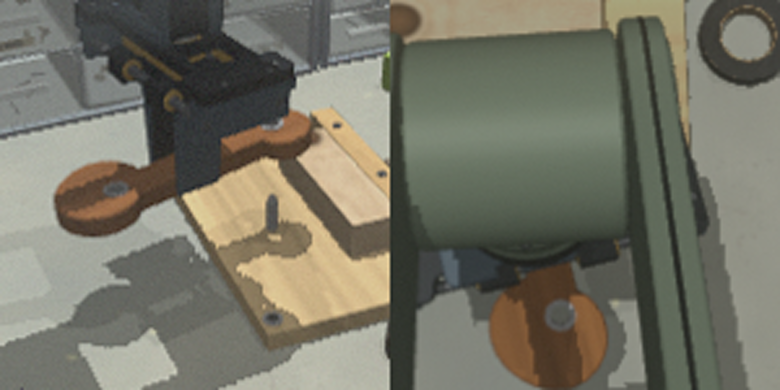

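The picture shows the lever clear of the bare pin (nose at about (254,185.5) in scene) and held level. Now I'll carry it over and turn it by 101° to A≈-1.15.

>>> arm_command(motion=[{"offset": [0.0234,-0.0192,0],"spin": 0},{"offset": [0.0234,-0.0192,0],"spin": 0},{"offset": [0.0234,-0.0193,0],"spin": 0},{"offset": [0,0,0],"spin": -0.17637},{"offset": [0,0,0],"spin": -0.17637}])

```text
time_s: 8.98
ee_pos: [603.1, 77.0, 83.6]
ee_rot: [-180.0, 0.0, 30.7]
force: [-0.9, 0.5, -1.7]
gripper_width: 27.6
gripper_force: 30.0
```

>>> arm_command(motion=[{"offset": [0,0,0],"spin": -0.17637},{"offset": [0,0,0],"spin": -0.17637},{"offset": [0,0,0],"spin": -0.17637},{"offset": [0,0,0],"spin": -0.17637},{"offset": [0,0,0],"spin": -0.17637}])

```text
time_s: 9.6
ee_pos: [603.0, 76.5, 83.9]
ee_rot: [-180.0, 0.0, 81.1]
force: [0.3, 0.1, -1.2]
gripper_width: 27.8
gripper_force: 30.0
```

>>> arm_command(motion=[{"offset": [0,0,0],"spin": -0.17637},{"offset": [0,0,0],"spin": -0.17637},{"offset": [0,0,0],"spin": -0.17637},{"offset": [0,0,0.012],"spin": 0},{"offset": [0,0,0.012],"spin": 0}])

```text
time_s: 10.22
ee_pos: [602.6, 76.5, 58.9]
ee_rot: [-180.0, -0.0, 111.0]
force: [-0.2, 0.3, -0.8]
gripper_width: 27.4
gripper_force: 30.0
```

>>> arm_command(motion=[{"offset": [0,0,0],"spin": 0},{"offset": [0,0,0],"spin": 0}])

```text
time_s: 10.48
ee_pos: [603.1, 76.5, 59.8]
ee_rot: [-180.0, 0.0, 111.1]
force: [0.6, 0.1, -1.4]
gripper_width: 28.0
gripper_force: 30.0
```

Run:
```python
from h import *
s=env.state();print(s["ee_pos"],s["ee_rot"],s["force"])
look("scene",["pin_top","large_bore"],"s3"); 
p,d=look("top",["pin_top","large_bore"],"t3")
cv2.imwrite("pics/c4.png",np.hstack([cv2.resize(cv2.imread("pics/s3.png")[130:230,210:310],None,fx=4,fy=4,interpolation=cv2.INTER_CUBIC),cv2.resize(p[140:280,160:300],(400,400),interpolation=cv2.INTER_CUBIC)]))
print(proj("scene",(624,21.7,52)),proj("scene",(624,21.7,86)))
```

```text
[603.05819651  76.53334334  59.8261448 ] [-1.79987080e+02  1.50371013e-03  1.11083369e+02] [ 0.64542228  0.10290392 -1.40707411]
scene pin_top 0.69 [250.9 181.8] [623.7  34.5  52. ]
scene large_bore 0.9 [253.9 176.4] [662.5 100.   18. ]
top pin_top 0.96 [225.6 209.3] [630.4  20.6  52. ]
top large_bore 0.85 [225.9 214.8] [626.7  21.8  18. ]
[253.60010198 184.73264432] [253.7371835  171.19655552]
```

View pics/c4.png

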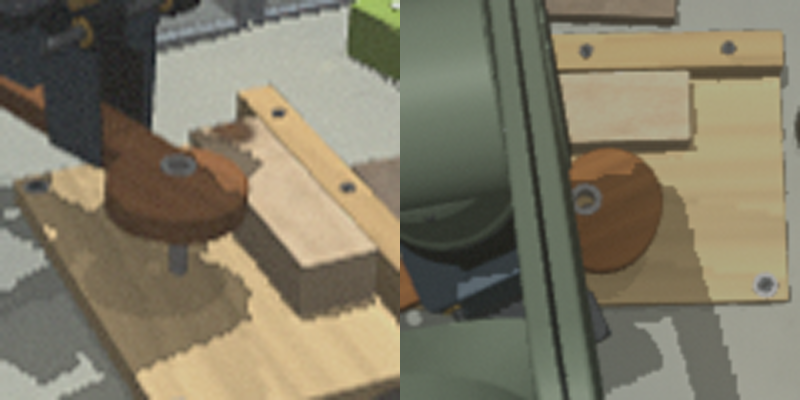

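The scene crop shows the large ring at pixel (254.0,170.8), right above the pin (shaft at about column 254). The top crop has the ring at (225.2,209.0). I'll triangulate.

Run:
```python
from h import *
def tri(a,b):
    A=np.zeros((3,3));v=np.zeros(3)
    for c,uv in(("top",a),("scene",b)):
        e,d=ray(c,uv);d/=np.linalg.norm(d);M=np.eye(3)-np.outer(d,d);A+=M;v+=M@e
    x=np.linalg.solve(A,v); return x, [np.round(proj(c,x)-u,2) for c,u in(("top",a),("scene",b))]
# ring centres by template: bright grey low-sat pixels
for f,c,box in(("t3","top",(200,218,217,234)),("s3","scene",(162,180,244,264)),("t0","top",(206,223,217,235)),("s0","scene",(184,200,244,262))):
    f={"t0":"top0","s0":"scene0"}.get(f,f)
    p=cv2.imread(f"pics/{f}.png");h=cv2.cvtColor(p,cv2.COLOR_BGR2HSV);r0,r1,c0,c1=box
    m=(h[r0:r1,c0:c1,1]<60);ys,xs=np.nonzero(m);print(f,len(xs),xs.mean()+c0,ys.mean()+r0,xs.min()+c0,xs.max()+c0,ys.min()+r0,ys.max()+r0)
print(tri((225.2,209.0),(254,170.8)))
print(tri((225.6,214.3),(253.9,189)))
for z in(88,91,94):print(z,at_z("top",(225.2,209.0),z),at_z("scene",(254,170.8),z))
```

```text
t3 128 222.0078125 209.6328125 217 230 200 217
s3 82 253.8048780487805 167.08536585365854 247 260 162 173
top0 88 225.5 214.5 221 230 210 219
scene0 42 253.5952380952381 188.47619047619048 250 257 184 191
(array([624.03204984,  20.19421045,  87.83601574]), [array([-0.02,  0.08]), array([ 0.07, -0.01])])
(array([624.0650346 ,  21.38257448,  41.01841978]), [array([ 0.08, -0.3 ]), array([-0.25,  0.05])])
88 [624.14203158  20.14001914  88.        ] [623.76110525  19.96727241  88.        ]
91 [623.5687207   20.04244885  91.        ] [621.62339252  15.56483106  91.        ]
94 [622.99540982  19.94487855  94.        ] [619.48567979  11.16238971  94.        ]
```

>>> arm_command(motion=[{"offset": [0.0008,0.0003,0.006],"spin": 0},{"offset": [0,0,0.006],"spin": 0},{"offset": [0,0,0.005],"spin": 0},{"offset": [0,0,0.004],"spin": 0},{"offset": [0,0,0.003],"spin": 0}])

```text
time_s: 11.4
ee_pos: [603.5, 76.9, 36.1]
ee_rot: [180.0, 0.1, 111.1]
force: [-0.3, -1.5, 1.5]
gripper_width: 27.7
gripper_force: 30.0
```

>>> arm_command(motion=[{"offset": [0,0,0.003],"spin": 0},{"offset": [0,0,0.003],"spin": 0},{"offset": [0,0,0],"spin": 0}])

```text
time_s: 11.78
ee_pos: [603.7, 76.8, 30.1]
ee_rot: [179.9, 0.1, 111.1]
force: [2.6, -4.4, -1.0]
gripper_width: 27.6
gripper_force: 30.0
```

The lever is threading onto the pin: no vertical push, and a small sideways force calling for about 1 mm along tool -x.

>>> arm_command(motion=[{"offset": [-0.001,0.0002,0],"spin": 0},{"offset": [0,0,0.004],"spin": 0},{"offset": [0,0,0.004],"spin": 0},{"offset": [0,0,0.004],"spin": 0},{"offset": [0,0,0],"spin": 0}])

```text
time_s: 12.4
ee_pos: [603.4, 76.5, 17.4]
ee_rot: [-180.0, -0.0, 111.1]
force: [1.6, -2.0, -2.9]
gripper_width: 27.7
gripper_force: 30.0
```

>>> arm_command(motion=[{"offset": [-0.0004,0,0.003],"spin": 0},{"offset": [0,0,0.003],"spin": 0},{"offset": [0,0,0.002],"spin": 0},{"offset": [0,0,0],"spin": 0}])

```text
time_s: 12.9
ee_pos: [603.5, 76.8, 10.2]
ee_rot: [180.0, -0.0, 111.1]
force: [-0.6, 2.4, 2.5]
gripper_width: 27.4
gripper_force: 30.0
```

>>> arm_command(motion=[{"offset": [0,0,0.0015],"spin": 0},{"offset": [0,0,0.001],"spin": 0},{"offset": [0,0,0],"spin": 0}])

```text
time_s: 13.28
ee_pos: [603.6, 76.3, 7.5]
ee_rot: [-180.0, -0.0, 111.1]
force: [-0.4, 3.2, 3.2]
gripper_width: 27.5
gripper_force: 30.0
```

>>> arm_command(motion=[{"offset": [0,0,0],"spin": 0},{"offset": [0,0,0],"spin": 0},{"offset": [0,0,0],"spin": 0},{"offset": [0,0,0],"spin": 0}], jaw=0.055)

```text
time_s: 13.78
ee_pos: [603.6, 75.9, 7.4]
ee_rot: [-180.0, 0.0, 111.1]
force: [-0.2, 0.3, -0.9]
gripper_width: 55.3
gripper_force: 0.0
```

Run:
```python
from h import *
s=env.state();print(s["ee_pos"],s["force"],s["gripper_width"])
p,d=look("scene",["pin_top","large_bore","small_bore","shank_mid"],"s4"); 
cv2.imwrite("pics/c5.png",cv2.resize(p[120:240,190:310],None,fx=4,fy=4,interpolation=cv2.INTER_CUBIC))
m=env.camera_model("scene");e=np.array(m["eye"]);Rr=Rm(m)
for v in range(180,202,3):
    print(v,[(e+(lambda r:r)(ray("scene",(u,v))[1])*d[v,u]).round(0).astype(int).tolist() for u in range(236,275,6)])
```

```text
[603.59384403  75.93516477   7.35954622] [-0.15946871  0.33216318 -0.88925539] 55.33501459405159
scene pin_top 0.7 [251.7 180.3] [627.8  39.2  52. ]
scene large_bore 0.97 [250.7 194.2] [624.2  36.3  18. ]
scene small_bore 0.77 [210.5 175.4] [571.  147.1  18. ]
scene shank_mid 0.73 [228.9 180.6] [596.6  94.9  27. ]
180 [[606, 76, 37], [619, 71, 37], [636, 76, 29], [655, 84, 19], [668, 79, 19], [668, 50, 36], [668, 20, 53]]
183 [[601, 65, 37], [614, 60, 36], [625, 52, 38], [649, 71, 21], [662, 66, 19], [669, 51, 27], [668, 20, 45]]
186 [[597, 56, 36], [608, 47, 38], [620, 42, 38], [624, 20, 50], [644, 30, 38], [669, 50, 19], [667, 18, 39]]
189 [[598, 57, 26], [604, 38, 37], [615, 30, 39], [622, 16, 45], [639, 21, 37], [650, 14, 39], [667, 18, 31]]
192 [[598, 57, 18], [599, 27, 37], [610, 21, 38], [621, 13, 39], [634, 11, 37], [645, 3, 39], [667, 16, 24]]
195 [[593, 46, 19], [594, 15, 38], [605, 10, 38], [617, 5, 38], [629, 0, 37], [640, -6, 38], [665, 12, 19]]
198 [[588, 34, 20], [590, 7, 37], [600, -1, 39], [614, -2, 36], [623, -11, 38], [636, -14, 37], [660, 3, 19]]
201 [[584, 25, 19], [586, -2, 36], [596, -10, 38], [608, -15, 38], [620, -19, 37], [631, -24, 37], [655, -6, 18]]
```

View pics/c5.png

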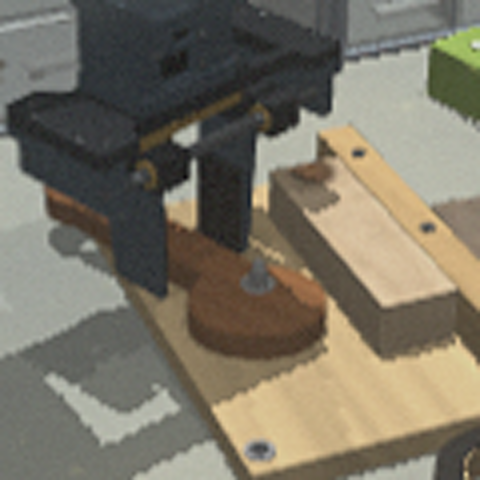

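The lever now lies flat (top face z≈37–38 everywhere) with the pin standing through the large bore at crop (259,270). Now I'll slide out along the shank with the jaws loosely straddling it and start the swing.

>>> arm_command(motion=[{"offset": [0.0155,0,0],"spin": 0},{"offset": [0.0155,0,0],"spin": 0},{"offset": [0,0,0],"spin": 0},{"offset": [-0.0007,-0.011,0],"spin": -0.1222},{"offset": [-0.0007,-0.011,0],"spin": -0.1222}], jaw=0.042)

```text
time_s: 14.65
ee_pos: [573.4, 94.9, 7.8]
ee_rot: [179.9, 0.0, 125.4]
force: [0.1, 0.7, 0.4]
gripper_width: 42.2
gripper_force: 0.3
```

>>> arm_command(motion=[{"offset": [-0.0007,-0.011,0],"spin": -0.1222},{"offset": [-0.0007,-0.011,0],"spin": -0.1222},{"offset": [-0.0007,-0.011,0],"spin": -0.1222},{"offset": [0,0,0],"spin": 0}])

```text
time_s: 15.15
ee_pos: [549.8, 70.7, 7.6]
ee_rot: [-180.0, 0.0, 146.0]
force: [0.8, 1.0, -0.4]
gripper_width: 41.7
gripper_force: 0.0
```

>>> arm_command(motion=[{"offset": [-0.0007,-0.011,0],"spin": -0.1222},{"offset": [-0.0007,-0.011,0],"spin": -0.1222},{"offset": [-0.0007,-0.011,0],"spin": -0.1222}])

```text
time_s: 15.52
ee_pos: [537.7, 41.1, 7.7]
ee_rot: [180.0, 0.0, 167.3]
force: [-0.4, -0.3, 0.1]
gripper_width: 42.0
gripper_force: 0.3
```

>>> arm_command(motion=[{"offset": [-0.0007,-0.011,0],"spin": -0.1222},{"offset": [-0.0007,-0.011,0],"spin": -0.1222},{"offset": [0,0,0],"spin": 0}])

```text
time_s: 15.9
ee_pos: [535.5, 18.8, 7.6]
ee_rot: [-180.0, 0.0, -179.1]
force: [0.3, 0.2, -0.6]
gripper_width: 42.1
gripper_force: 0.0
```

>>> arm_command(motion=[{"offset": [-0.0007,-0.011,0],"spin": -0.1222},{"offset": [-0.0007,-0.011,0],"spin": -0.1222},{"offset": [-0.0007,-0.011,0],"spin": -0.1222},{"offset": [0,0,0],"spin": 0}])

```text
time_s: 16.4
ee_pos: [541.6, -9.4, 7.5]
ee_rot: [179.6, 0.1, -158.3]
force: [-0.2, 12.6, 1.6]
gripper_width: 41.9
gripper_force: 6.1
```

Run:
```python
from h import *
s=env.state();print(s["ee_pos"],s["ee_rot"],s["force"],s["qpos"])
look("scene",["large_bore","small_bore","shank_mid","narrow_block"],"s5")
p,d=look("top",["large_bore","small_bore","narrow_block"],"t5")
cv2.imwrite("pics/c6.png",np.hstack([cv2.resize(cv2.imread("pics/s5.png")[140:260,190:310],(400,400),interpolation=cv2.INTER_CUBIC),cv2.resize(p[140:280,160:300],(400,400),interpolation=cv2.INTER_CUBIC)]))
```

```text
[541.58609193  -9.35534785   7.48428208] [ 1.79629484e+02  8.15622799e-02 -1.58295583e+02] [-0.24216488 12.57935474  1.61711686] [  -2.44696138   26.45839484  108.31308776    0.5225289    45.30688428
 -114.51939711]
scene large_bore 0.94 [253.1 193.9] [629.5  35.2  18. ]
scene small_bore 0.75 [201.1 223.1] [490.3 -13.9  18. ]
scene shank_mid 0.83 [227.9 209.1] [552.8  -4.4  27. ]
scene shank_mid 0.55 [294.5 184.2] [725.6  18.9  27. ]
scene narrow_block 0.85 [278.7 189.3] [689.9  27.3  18. ]
scene narrow_block 0.67 [291.9 184.5] [726.9  31.9  18. ]
top small_bore 0.88 [254.2 288.2] [491.5 -19.6  18. ]
top narrow_block 0.55 [219.2 178.7] [695.1  29.9  18. ]
```

View pics/c6.png

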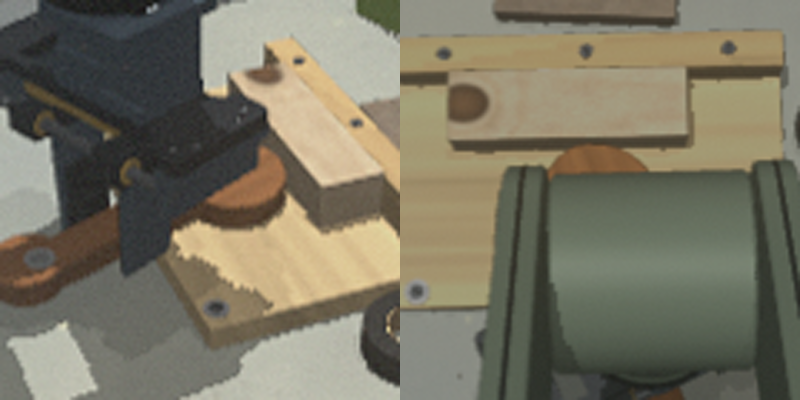

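The block is pushed up against the fence and the cam now bears on it. The lever stands at A≈0.35 with about 12.6 N of push. I'll keep swinging in small steps.

>>> arm_command(motion=[{"offset": [-0.0004,-0.0078,0],"spin": -0.0873},{"offset": [-0.0004,-0.0078,0],"spin": -0.0873},{"offset": [0,0,0],"spin": 0}])

```text
time_s: 17.23
ee_pos: [547.4, -21.4, 7.3]
ee_rot: [179.4, 0.1, -148.3]
force: [-2.1, 16.8, 3.5]
gripper_width: 41.9
gripper_force: 8.3
```

>>> arm_command(motion=[{"offset": [-0.0004,-0.0078,0],"spin": -0.0873},{"offset": [-0.0004,-0.0078,0],"spin": -0.0873},{"offset": [0,0,0],"spin": 0}])

```text
time_s: 17.6
ee_pos: [555.0, -32.6, 7.1]
ee_rot: [179.2, 0.1, -138.4]
force: [-6.2, 20.0, 6.5]
gripper_width: 42.0
gripper_force: 9.9
```

>>> arm_command(motion=[{"offset": [-0.0004,-0.0078,0],"spin": -0.0873},{"offset": [0,0,0],"spin": 0}])

```text
time_s: 17.85
ee_pos: [558.2, -35.8, 7.0]
ee_rot: [178.9, 0.1, -133.5]
force: [-9.5, 26.5, 9.9]
gripper_width: 42.0
gripper_force: 13.8
```

>>> arm_command(motion=[{"offset": [0,0,0],"spin": 0},{"offset": [0,0,0],"spin": 0}])

```text
time_s: 18.1
ee_pos: [558.2, -35.8, 7.0]
ee_rot: [178.9, 0.1, -133.5]
force: [-9.1, 28.3, 9.3]
gripper_width: 42.3
gripper_force: 13.6
```

Run:
```python
from h import *
s=env.state();print(s["ee_pos"],s["force"],s["qpos"])
look("scene",["small_bore","shank_mid"],"s6",n=1); look("top",["small_bore","narrow_block"],"t6")
```

```text
[558.16884761 -35.78383202   6.99528646] [-9.12677842 28.27967931  9.27828912] [  -5.32863959   28.04071692  105.32226266    1.04275378   47.45602473
 -142.53172987]
scene small_bore 0.96 [217.6 234.3] [507.7 -60.1  18. ]
scene shank_mid 0.74 [235.3 213.6] [560.6 -24.9  27. ]
top small_bore 0.92 [279.  272.9] [515.2 -65.6  18. ]
top narrow_block 0.75 [227.  217.2] [622.2  20.1  18. ]
top narrow_block 0.66 [218.5 178.5] [695.6  31.2  18. ]
```

The lever stands at A≈0.72, inside the holding range, and joint 6 is near its limit. I'll back off, open, rise and check.

>>> arm_command(motion=[{"offset": [0,0.004,0],"spin": 0},{"offset": [0,0.004,0],"spin": 0.05},{"offset": [0,0,0],"spin": 0.05},{"offset": [0,0,0],"spin": 0},{"offset": [0,0,0],"spin": 0}], jaw=0.066)

```text
time_s: 19.02
ee_pos: [558.4, -39.3, 7.5]
ee_rot: [-180.0, 0.0, -138.6]
force: [0.1, 1.0, -0.5]
gripper_width: 65.9
gripper_force: 0.0
```

>>> arm_command(motion=[{"offset": [0,0,-0.01],"spin": 0},{"offset": [0,0,-0.03],"spin": 0},{"offset": [0,0,-0.05],"spin": 0},{"offset": [0.02,0,-0.05],"spin": 0},{"offset": [0.05,0,-0.02],"spin": 0.1}])

```text
time_s: 19.65
ee_pos: [508.1, -86.2, 171.5]
ee_rot: [-179.7, 0.3, -144.3]
force: [0.5, -0.3, 0.1]
gripper_width: 65.9
gripper_force: 0.0
```

>>> arm_command(motion=[{"offset": [0.055,0,0],"spin": 0.1},{"offset": [0.055,0,0],"spin": 0.1},{"offset": [0,0,0],"spin": 0.1},{"offset": [0,0,0],"spin": 0},{"offset": [0,0,0],"spin": 0}])

```text
time_s: 20.27
ee_pos: [413.9, -145.4, 167.9]
ee_rot: [-180.0, 0.0, -161.4]
force: [1.0, -0.6, -1.5]
gripper_width: 66.2
gripper_force: 0.0
```

Run:
```python
from h import *
s=env.state();print(s["ee_pos"],s["force"],s["qpos"])
look("scene",["large_bore","small_bore","narrow_block"],"s7",n=1); p,_=look("top",["large_bore","small_bore","narrow_block"],"t7",n=1)
cv2.imwrite("pics/c7.png",np.hstack([cv2.resize(cv2.imread("pics/s7.png")[140:260,190:310],(400,400),interpolation=cv2.INTER_CUBIC),cv2.resize(p[140:280,160:300],(400,400),interpolation=cv2.INTER_CUBIC)]))
```

```text
[ 413.85546692 -145.36584681  167.91299472] [ 0.99194836 -0.64597437 -1.49349531] [-2.08567174e+01  7.38119514e+00  1.09056181e+02  9.66967412e-04
  6.35149505e+01 -1.29460051e+02]
scene large_bore 0.97 [252.6 195.2] [626.4  31.1  18. ]
scene small_bore 0.97 [217.3 235. ] [506.4 -61.8  18. ]
scene narrow_block 0.98 [278.3 187.5] [692.5  34.1  18. ]
top large_bore 0.79 [223.4 216.2] [624.5  26.5  18. ]
top small_bore 0.75 [277.3 276.4] [509.2 -62.1  18. ]
top narrow_block 0.75 [220.9 180.3] [691.9  26.9  18. ]
```

View pics/c7.png

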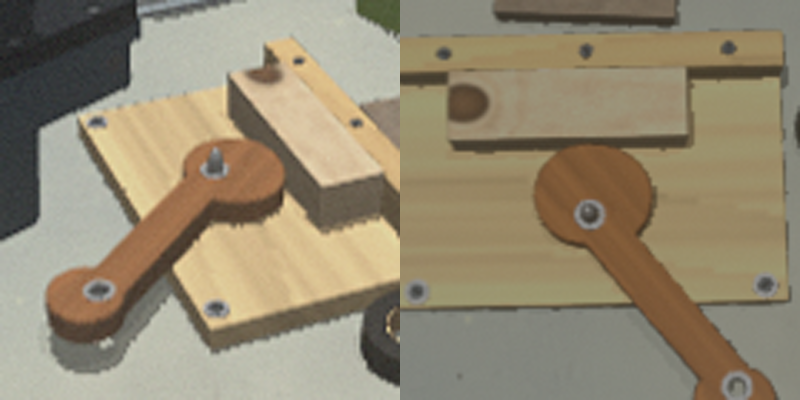

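The final picture shows the lever flat on the pin by its large bore at A≈0.7, with the cam bearing on the block. The block is flat against the fence, nothing shifted on release, and the arm is clear. Handing in.

```bash
python3 -c "
from workcell import env
print(env.job_done())"
```

```text
the job is handed in; nothing more can be done
None
```

I handed the job in at about 20 s: the lever is on the pin by its large end, swung right to A ≈ 0.7 rad (I stopped short of 0.85 as joint 6 neared its limit), with the block against the fence and unmoved on release in the last pictures; no verdict came back, the nip force was not measured, and the final push reached about 30 N against the suggested 10–20 N.

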